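# Set up the glue-up of a collar on a cap disc

### The job

Set up the glue job on the bench: lay the grey disc centred on the white ring mark of the blue mat, set the black collar squarely centred on top of the disc, and then stand the cream tin upright, centred on top of the collar, as the weight. Stand the blue-capped glue bottle upright on the bench exactly midway between the centre of the blue mat and the centre of the wooden screw box, and lay the orange sanding block centred on the teal abrasive sheet with its long sides parallel to the sheet's long sides. Leave the red-capped bottle and the pot of brushes standing where they are, and let go of everything.

Things in the scene. Friction and masses are not known exactly. Their poses are not given: they have to be found in the camera images.
- disc: loose grey flat disc (cap of a prop), diameter 64 mm, 14 mm thick, lying flat, a small dark spot on its top; origin at the centre of its underside, z up; 80 g
- collar: loose black plastic collar (short tube open at both ends), outer diameter 66 mm, inner 54 mm, 35 mm high, axis upright; origin at the centre of its lower rim on the axis, z up; 70 g
- tin: loose closed square tin, cream with a sage green lid and a yellow label, 62 x 62 mm and 80 mm high, straight sides; origin at the centre of its underside, x and y square to its sides, z up; about 280 g
- glue: loose glue bottle with a blue cap and blue band, standing: white round body diameter 38 mm and 85 mm high, above it a conical cap to 115 mm in all; origin at the centre of its underside, z up; about 60 g
- sander: loose orange sanding block with a black sole, 70 mm long (its x), 40 mm wide (its y), 28 mm high, lying on its sole; origin at the centre of its underside, z up; 90 g
- mat: fixed light blue square mat lying on the bench, 130 x 130 mm, 3 mm thick, with a white ring mark of diameter 84 mm and a small white cross at its centre; origin at the centre of its underside, at bench height
- screw_box: fixed open wooden box of screws with two compartments, 100 mm (its x) x 80 mm (its y), 40 mm high, always 240 mm from the mat centre to centre, to its left or its right; origin at the centre of its underside
- abrasive: fixed teal abrasive sheet, 100 mm long (its x) x 70 mm wide (its y), 2 mm thick, flat on the bench on the side of the mat away from the screw box; origin at the centre of its underside
- red_glue: bystander: glue bottle of the same size as the other (diameter 38 mm, 115 mm high) with a red cap and red band, standing loose beyond the mat; to be left alone; origin at the centre of its underside
- brush_pot: bystander: white pot, diameter 68 mm, 75 mm high, with brush handles up to 155 mm, standing loose beyond the mat; to be left alone; origin at the centre of its underside
There are look-alikes about, which are no part of the job. Of the things like the disc, leave any that is pink; of the rest the smaller one is meant.

How it is judged:
On the way, in this order (a step that is already met when the one before it is completed fails the run):
1. the grey disc lies on the ring mark of the mat (horizontal distance between disc and mat below 0.012 m and z of disc in the frame of mat below 0.007 m and angle between disc's own z axis and vertical below 0.1 rad), for 0.2 s.
2. the black collar stands on the disc (horizontal distance between collar and disc below 0.01 m and z of collar in the frame of disc between 0.01 and 0.018 m and angle between collar's own z axis and vertical below 0.1 rad), for 0.2 s.
3. the tin stands on the collar (horizontal distance between tin and collar below 0.012 m and z of tin in the frame of collar between 0.031 and 0.039 m and angle between tin's own z axis and vertical below 0.1 rad), for 0.2 s.
At the end, for the whole second after the job is handed in: Disc on the mat within 12 mm of its centre, collar on disc within 10 mm, tin on collar within 12 mm; blue-capped bottle upright on the bench within 15 mm of the midpoint of mat and screw box; block on the teal sheet within 12 mm and 0.2 rad; all upright, released, at rest (all of step 1 and all of step 2 and all of step 3 and x of glue in the frame of mat between -0.015 and 0.015 m and angle between each of glue, sander's own z axis and vertical below 0.1 rad and height (world z) of glue below 0.006 m and ((y of glue in the frame of mat between 0.105 and 0.135 m and y of screw_box in the frame of mat above 0 m) or (y of glue in the frame of mat between -0.135 and -0.105 m and y of screw_box in the frame of mat below 0 m)) and horizontal distance between sander and abrasive below 0.012 m and angle between the x axis of sander and the x axis of abrasive, either way round below 0.2 rad and z of sander in the frame of abrasive below 0.006 m and linear speed of each of disc, collar, tin, glue, sander below 0.02 m/s); the robot touches nothing.
It fails at once if the red-capped bottle is moved by more than 30 mm or tipped (distance of red_glue from where it was at the start of the episode above 0.03 m or angle between red_glue's own z axis and vertical above 0.4 rad).
It fails at once if the pot of brushes is moved by more than 30 mm or tipped (distance of brush_pot from where it was at the start of the episode above 0.03 m or angle between brush_pot's own z axis and vertical above 0.4 rad).
It also fails if it takes over 112 s, if anything falls off the work surface, if the arm or the gripper's body presses on something with over 40 N, if the wrist force passes 120 N, or if a joint passes its speed limit or range.

### The arm

A 6-joint arm with a two-finger parallel gripper is mounted at the origin on the work surface. World frame = base frame: x ahead of the robot, y to its left, z up, the work surface at z = 0. Lengths are in m, angles in rad, forces in N, time in s.
With the tool pointing down it reaches from about 0.325 to 0.9 m from the base axis. Payload 3.5 kg.
Tool frame: the origin (TCP) lies at the very end of the fingers, on their centre line; the grasp point (between the pads) lies 19 mm behind it; z points along the fingers, y is the direction in which the jaws open and shut (so a half turn about z gives the same grasp; the last joint's range is limited). The gripper opens to 85 mm and grips with 20 to 120 N. Pads are 22 mm wide; open, the fingers measure 114 mm over their backs; the gripper's body (76 mm by 85 mm) begins 54 mm behind the grasp point. The pads swing forward as they close: fully open they stand 13 mm farther back than shut.
Start: joints at [1.172, 0.276, -0.026, 1.268, 0, 1.467], TCP at [0.182, 0.598, 0.231] pointing down, gripper open.
Joint ranges: [-3.12, 3.12], [-0.85, 1.88], [-1.08, 1.24], [-1.95, 2.15], [-1.57, 1.53], [-3.14, 3.14]. Speed limits (rad/s): [2.57, 2.57, 3.14, 3.14, 3.14, 3.14].

### API

Orientations are given as a rotation vector (axis times angle).
In Python, from plant import manip, cams gives the robot as it stands.
- The arm moves only by the shell command python3 -m creep 'ROWS' [FORCE]. ROWS is text: rows parted by semicolons, each of 7 numbers parted by spaces: the shift along the tool's x, y, z as a fraction of full scale, then the turn, a rotation vector about the tool's x, y, z as a fraction of full scale, then the closure, from 0 (fully open) to 1 (shut). A call has 1 to 5 rows; each row is the pose to reach, as a shift and turn from the pose measured when the call began, along the tool's axes at that moment, turning the shorter way round; what a row does not reach only later rows make up. Full scale, the value 1, is 20 cm for a shift and pi rad for a turn. A row lasts 1/8 s, in which the tool goes at most 62.5 mm and 10.7 degrees, less where a joint would pass 70% of its speed; a pose out of reach is approached as far as the arm can. A call with a number of a shift or a turn outside -1 to 1 is refused whole. A call with a gripper value outside its range is refused whole. The fingers move at their own pace and stop on an object; FORCE is the grip in N (left out, the last holds). Time passes only in rows, so rows that repeat a pose let the fingers close. It gives the time, the measured TCP pose, the force and the opening at its end, in the units of the state.
- manip.get_state(): the state, without advancing time (a new reading comes with each control period).
- cams.get_image(name): name is "scene" or "top" or "wrist"; returns (picture, depth): 384x512x3 uint8, red, green, blue; 384x512 float32, m along the optical axis (not along the pixel's ray), 0 where there is no reading.
- cams.camera_params(name): a dict with "fx", "fy", "cx", "cy" (pixels), "world_to_cam" (4x4, takes a point from world to camera coordinates); the wrist camera has in their place "tool_from_camera" (4x4, takes a point from camera to tool coordinates, whose origin is the TCP and whose axes are the flange's). Camera axes: x right, y down, z forward; pixel columns grow to the right and rows downward; lengths in m; the calibration is good to about 2 mm. A picture is of the moment at which its call begins: read the wrist's pose just before it. camera_params takes no time and is no camera call.
- manip.job_done(): hands the job in, once; it reports no verdict.
Trained networks look in the newest picture that a camera, given by its name, has taken for a name from the list of things; names that differ only in an ending like _2 or _b are one class to them, and where a whole thing is asked for, a point or a joint stands for the part that bears it (a point fixed in the world has none). Each returns a list of dicts, best first, with "p" (0 to 1); they miss things now and then, are a little off and sometimes report something else, mostly with a low value. They report only what shows in the picture. A call takes as long as a camera call. They do not tell look-alikes from the thing itself.
- cams.find_in(camera, target): "bbox" ([left, top, right, bottom] as shares, 0 to 1, of the picture: columns of its width, rows of its height, round what is visible of it).
The state is a dict: "time_s": time; "q": joint angles; "qvel": joint speeds; "joint_efforts": joint torques, N m; "position": TCP position; "ee_rot": TCP orientation; "force": force on the tool from outside, world axes, zero at the start; "wrist_torque": the same for the moment, N m; "grip_width": finger opening in m.
Only numpy, scipy, OpenCV 4.12 (cv2) and the standard library are available. Lean on these libraries where they do the work, as an engineer would, in place of code of your own. Each camera call takes 0.05 s, during which the arm holds its last target.

## Working session

There is one attempt and no reset: what is moved stays moved. The work goes in short steps, Python scripts to look and compute and a shell command to move; the robot and the scene stay as the last step left them, time stands still between calls to the robot, and variables do not carry over. Pictures are saved under pics/ and viewed, and the job is handed in when it is done.

```bash
ls; mkdir -p pics; python3 - <<'E'
from plant import manip,cams
import cv2,numpy as np
print(manip.get_state())
for n in ["scene","top"]:
    im,d=cams.get_image(n)
    cv2.imwrite(f"pics/{n}0.png",im[:,:,::-1]); np.savez(f"pics/{n}0.npz",im=im,d=d)
    print(n,cams.camera_params(n))
print(cams.camera_params("wrist"))
E
```

```text
pics
{'time_s': 0.0, 'q': array([ 1.17157575e+00,  2.77134978e-01, -2.79121440e-02,  1.26799192e+00,
       -1.40573530e-05,  1.46741758e+00]), 'qvel': array([-5.06449373e-04,  2.57994759e-04, -2.12189064e-06,  3.86166652e-04,
        1.19620920e-03, -2.32138819e-03]), 'joint_efforts': array([-1.78557151e-03, -4.45508087e+01,  2.95202440e+01,  1.63988356e-02,
       -7.07505410e-05,  5.22217789e-06]), 'position': array([0.1819077 , 0.59711592, 0.23014374]), 'ee_rot': array([-0.46293394, -3.10674536,  0.00341709]), 'force': array([-0.30461989,  0.48865321, -0.48218725]), 'wrist_torque': array([-0.03568377,  0.0346846 ,  0.02984853]), 'grip_width': 0.08517408879611725}
scene {'fx': 350.0858465515842, 'fy': 350.0858465515842, 'cx': 249.87130388873686, 'cy': 191.24795211110347, 'world_to_cam': array([[ 0.41700831,  0.90885996, -0.00881193, -0.171646  ],
       [ 0.75212487, -0.35050514, -0.55808093, -0.36830299],
       [-0.51030604,  0.22609671, -0.82973973,  1.32700175],
       [ 0.        ,  0.        ,  0.        ,  1.        ]])}
top {'fx': 352.50386813779136, 'fy': 352.50386813779136, 'cx': 257.93847604908206, 'cy': 191.2677162597697, 'world_to_cam': array([[-0.00854821, -0.99985051, -0.01502926, -0.04122035],
       [-0.99655446,  0.0097581 , -0.08236497,  0.50661521],
       [ 0.08249932,  0.01427341, -0.9964889 ,  0.99299595],
       [ 0.        ,  0.        ,  0.        ,  1.        ]])}
{'fx': 288.68697540423096, 'fy': 288.68697540423096, 'cx': 251.97272937706603, 'cy': 194.93152487197347, 'tool_from_camera': array([[ 9.41311600e-04, -9.45582165e-01, -3.25382059e-01,
         8.48439438e-02],
       [ 9.99999410e-01,  1.06634931e-03, -2.05942040e-04,
        -2.80418399e-04],
       [ 5.41706054e-04, -3.25381673e-01,  9.45582611e-01,
        -1.42974412e-01],
       [ 0.00000000e+00,  0.00000000e+00,  0.00000000e+00,
         1.00000000e+00]])}
```

View pics/scene0.png

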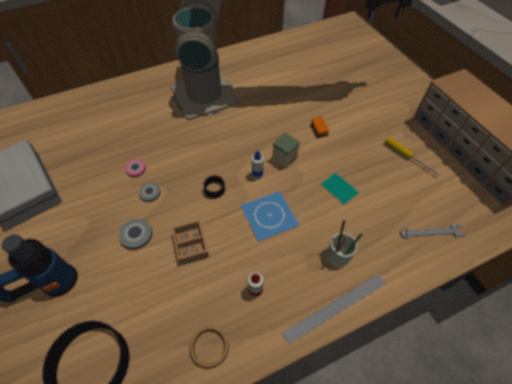

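View pics/top0.png

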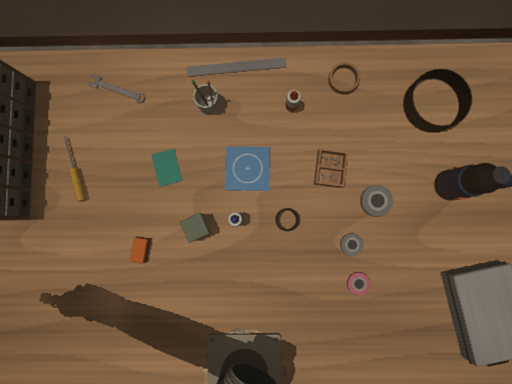

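The top picture shows the following:
- mat at about (248,168)
- screw box at (331,168)
- abrasive sheet at (167,167)
- sander at (140,250)
- tin at (196,228)
- blue-capped glue at (235,219)
- collar at (288,219)
- small grey disc at (351,244), with the larger look-alike at (377,200) and the pink one at (359,284)
- red glue at (293,98)
- brush pot at (206,97)

Next I'll measure them.

```bash
cat > h.py <<'E'
import numpy as np,cv2
from scipy.spatial.transform import Rotation as R
from plant import manip,cams
def ray(P,T,u,v,z):  # T cam_to_world
    d=T[:3,:3]@np.array([(u-P['cx'])/P['fx'],(v-P['cy'])/P['fy'],1.]); o=T[:3,3]
    s=(z-o[2])/d[2]; return o+s*d
def camT(n,st=None):
    P=cams.camera_params(n)
    if n!='wrist': return P,np.linalg.inv(P['world_to_cam'])
    B=np.eye(4);B[:3,:3]=R.from_rotvec(st['ee_rot']).as_matrix();B[:3,3]=st['position']
    return P,B@P['tool_from_camera']
def cloud(n,d,st=None):
    P,T=camT(n,st); v,u=np.mgrid[:d.shape[0],:d.shape[1]]
    p=np.stack([(u-P['cx'])/P['fx']*d,(v-P['cy'])/P['fy']*d,d],-1)
    w=p@T[:3,:3].T+T[:3,3]; w[d<=0]=np.nan; return w
E
python3 - <<'E'
from h import *
Z=np.load('pics/top0.npz');im,d=Z['im'],Z['d']
W=cloud('top',d)
def win(name,u,v,r,zmin,zmax=9,hsv=None):
    s=np.s_[v-r:v+r,u-r:u+r]; w=W[s].reshape(-1,3)
    h=cv2.cvtColor(im,cv2.COLOR_RGB2HSV)[s].reshape(-1,3)
    k=(w[:,2]>zmin)&(w[:,2]<zmax)
    if hsv: k&=(h[:,0]>hsv[0])&(h[:,0]<hsv[1])&(h[:,1]>hsv[2])
    p=w[k]
    rect=cv2.minAreaRect((p[:,:2]*1000).astype(np.float32))
    print(name,k.sum(),'min',p.min(0).round(3),'max',p.max(0).round(3),'rect',np.round(rect[0],1),np.round(rect[1],1),round(rect[2],1))
win('mat',248,168,32,-.01,.02,(95,125,80))
win('box',331,168,28,.02)
win('abr',167,167,26,-.01,.02,(75,95,90))
win('sand',140,250,18,.018)
win('tin',196,228,22,.06)
win('tin top',196,228,22,.072)
win('glue',235,219,14,.07)
win('collar',288,219,18,.025)
win('disc',351,244,18,.007)
win('big',377,200,22,.007)
win('red',293,98,14,.07)
win('pot',206,100,20,.06)
win('bench',300,270,15,-1)
E
```

```text
mat 1577 min [ 0.514 -0.076 -0.004] max [0.641 0.048 0.009] rect [577.2 -13.7] [124.3 125.8] 89.4
box 411 min [ 0.517 -0.297  0.02 ] max [ 0.624 -0.207  0.045] rect [ 571.  -253.1] [ 81.3 100.9] 82.6
abr 719 min [ 0.529  0.181 -0.004] max [0.636 0.268 0.01 ] rect [581.8 225. ] [97.2 67.6] 14.4
sand 362 min [0.305 0.272 0.018] max [0.379 0.319 0.032] rect [341.8 295.8] [40.5 69.7] 80.8
tin 546 min [0.366 0.089 0.06 ] max [0.444 0.165 0.085] rect [404.9 127.4] [61.7 62. ] 24.0
tin top 534 min [0.366 0.089 0.073] max [0.444 0.165 0.085] rect [404.9 127.4] [61.7 62. ] 24.0
glue 155 min [ 0.411 -0.001  0.073] max [0.446 0.034 0.117] rect [428.4  16.8] [34.9 34.9] 89.6
collar 153 min [ 0.392 -0.158  0.025] max [ 0.457 -0.093  0.04 ] rect [ 424.6 -125.6] [63.7 64. ] 42.1
disc 401 min [ 0.322 -0.341  0.007] max [ 0.382 -0.278  0.019] rect [ 352.1 -309.6] [63.7 59.5] 89.6
big 806 min [ 0.432 -0.429  0.008] max [ 0.521 -0.339  0.026] rect [ 476.3 -383.3] [88.  88.3] 61.6
red 161 min [ 0.743 -0.162  0.071] max [ 0.781 -0.127  0.119] rect [ 761.8 -145.1] [36.3 35.5] 74.7
pot 276 min [0.737 0.066 0.06 ] max [0.804 0.133 0.162] rect [770.3  99.9] [65.9 66.4] 79.6
bench 898 min [ 0.239 -0.206 -0.007] max [ 0.323 -0.121  0.008] rect [ 280.9 -163.3] [84.2 83.2] 89.5
```

```bash
python3 - <<'E'
import cv2
im=cv2.imread('pics/top0.png')
cv2.imwrite('pics/topz.png',cv2.resize(im[130:265,125:375],None,fx=3.2,fy=3.2,interpolation=cv2.INTER_CUBIC))
E
```

```text
(no output)
```

View pics/topz.png

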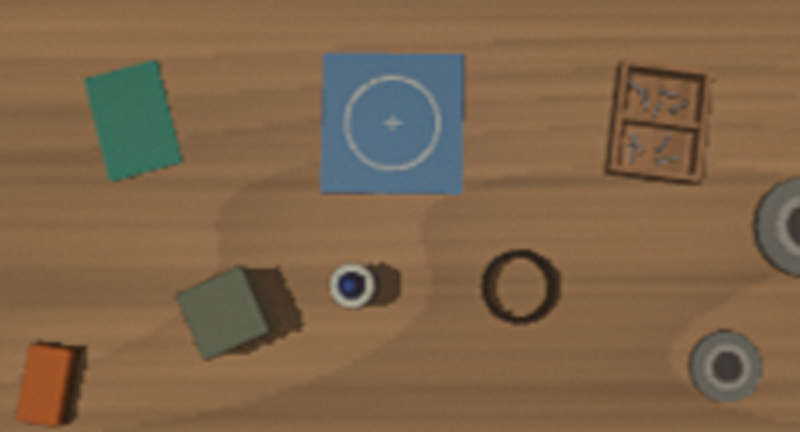

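Measurements agree with the given sizes: mat to box measures 239.5 mm against 240, and the smaller grey disc measures 64 mm. I'll start with the sander, which is closest to the arm.

```bash
cat >> h.py <<'E'
def goal(x,y,z,yaw):
    """yaw (deg) of the jaw axis; tool down. prints fractions for creep"""
    s=manip.get_state(); Rc=R.from_rotvec(s['ee_rot'])
    best=None
    for k in (0,180,-180):
        a=np.deg2rad(yaw+k); yx=np.array([np.cos(a),np.sin(a),0]); zz=np.array([0,0,-1.]); xx=np.cross(yx,zz)
        Rt=R.from_matrix(np.stack([xx,yx,zz],1)); rv=(Rc.inv()*Rt).as_rotvec()
        if best is None or np.linalg.norm(rv)<np.linalg.norm(best)-1e-6: best=rv
    sh=Rc.inv().apply(np.array([x,y,z])-s['position'])
    print('shift',(sh/.2).round(3),'turn',(best/np.pi).round(3),'dist',np.linalg.norm(sh).round(3),'q6',s['q'][5].round(2),'t',s['time_s'])
E
python3 -c "
from h import *
goal(.342,.296,.12,80.8)"
```

```text
shift [-1.205 -1.206  0.553] turn [-0.001 -0.    -0.043] dist 0.358 q6 1.47 t 0.1
```

```bash
python3 -m creep '-0.9 -0.9 0.3 0 0 -0.043 0;-0.9 -0.9 0.3 0 0 -0.043 0;-0.9 -0.9 0.3 0 0 -0.043 0;-0.9 -0.9 0.3 0 0 -0.043 0;-0.9 -0.9 0.3 0 0 -0.043 0' 40; python3 -c "
from h import *
goal(.342,.296,.12,80.8)"
```

```text
time_s: 0.72
position: [0.3013, 0.3686, 0.1689]
ee_rot: [-0.258, -3.128, 0.008]
force: [-0.6, 0.5, -0.0]
grip_width: 0.0855
shift [-0.261 -0.323  0.245] turn [-0.002 -0.001 -0.001] dist 0.097 q6 0.92 t 0.725
```

```bash
python3 -m creep '-0.26 -0.32 0.25 -0.002 0 0 0;-0.26 -0.32 0.25 -0.002 0 0 0;-0.26 -0.32 0.25 -0.002 0 0 0;-0.26 -0.32 0.25 -0.002 0 0 0' ; python3 -c "
from h import *
st=manip.get_state()
im,d=cams.get_image('wrist'); cv2.imwrite('pics/w1.png',im[:,:,::-1])
W=cloud('wrist',d,st)
h=cv2.cvtColor(im,cv2.COLOR_RGB2HSV)
k=(h[...,0]<15)&(h[...,1]>150)&(W[...,2]>.022)&(W[...,2]<.04)
p=W[k];print(len(p),p.mean(0));print(cv2.minAreaRect((p[:,:2]*1000).astype('f')))
goal(.342,.296,.003,80.8)"
```

```text
time_s: 1.23
position: [0.3422, 0.2977, 0.1196]
ee_rot: [-0.258, -3.129, -0.003]
force: [-0.2, -0.0, 0.3]
grip_width: 0.0853
3378 [0.33651342 0.29850522 0.02795332]
((338.6947326660156, 298.0593566894531), (39.78435516357422, 68.2651138305664), 80.53694915771484)
shift [-0.001 -0.012  0.584] turn [ 0.001 -0.001 -0.001] dist 0.117 q6 0.74 t 1.275
```

View pics/w1.png

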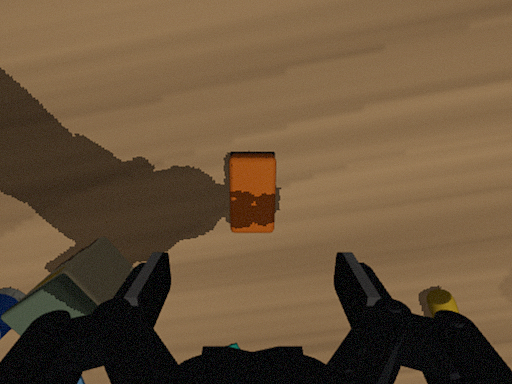

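The wrist view shows the sander centred between the jaws at pixel (252,192). Its measured position is within 3 mm of the top view, so I'm descending.

```bash
python3 -m creep '0.005 -0.005 0.4 0 0 0 0;0.005 -0.005 0.57 0 0 0 0;0.005 -0.005 0.575 0 0 0 0.3;0.005 -0.005 0.575 0 0 0 1;0.005 -0.005 0.575 0 0 0 1' 40;python3 -m creep '0 0 0 0 0 0 1;0 0 0 0 0 0 1;0 0 0 0 0 0 1' 40; 
```

```text
time_s: 1.9
position: [0.3435, 0.2996, 0.0076]
ee_rot: [0.255, 3.128, 0.01]
force: [-0.3, 0.9, -0.6]
grip_width: 0.0393
time_s: 2.28
position: [0.3437, 0.2996, 0.008]
ee_rot: [0.256, 3.128, 0.01]
force: [0.2, -0.1, -1.2]
grip_width: 0.0389
```

```bash
python3 -c "
from h import *
goal(.585,.226,.06,104.4)"
```

```text
shift [-1.251 -0.166 -0.257] turn [ 0.002  0.001 -0.132] dist 0.258 q6 0.74 t 2.275
```

```bash
python3 -m creep '0 0 -0.25 0 0 -0.06 1;-0.3 -0.04 -0.25 0 0 -0.132 1;-0.6 -0.08 -0.25 0 0 -0.132 1;-0.9 -0.12 -0.25 0 0 -0.132 1;-1 -0.15 -0.25 0 0 -0.132 1'; python3 -c "
from h import *
goal(.585,.226,.06,104.4)"
```

```text
time_s: 2.9
position: [0.5402, 0.2363, 0.0588]
ee_rot: [-0.389, 3.109, 0.009]
force: [-0.0, 0.3, 0.2]
grip_width: 0.0391
shift [-0.205 -0.105 -0.005] turn [ 0.002  0.003 -0.001] dist 0.046 q6 0.05 t 2.9
```

```bash
python3 -m creep '-0.2 -0.1 0 0 0 0 1;-0.205 -0.105 0 0.002 0.003 0 1;-0.205 -0.105 0 0.002 0.003 0 1;-0.205 -0.105 0 0.002 0.003 0 1'; python3 -c "
from h import *
goal(.585,.226,.011,104.4)
im,d=cams.get_image('top'); cv2.imwrite('pics/t1.png',cv2.resize(im[100:280,80:380],None,fx=2.6,fy=2.6)[:,:,::-1])"
```

```text
time_s: 3.4
position: [0.5829, 0.2262, 0.0585]
ee_rot: [0.391, -3.114, 0.003]
force: [0.7, 0.1, -2.0]
grip_width: 0.039
shift [-0.01  -0.003  0.237] turn [-0.    -0.001 -0.   ] dist 0.048 q6 0.02 t 3.4
```

View pics/t1.png

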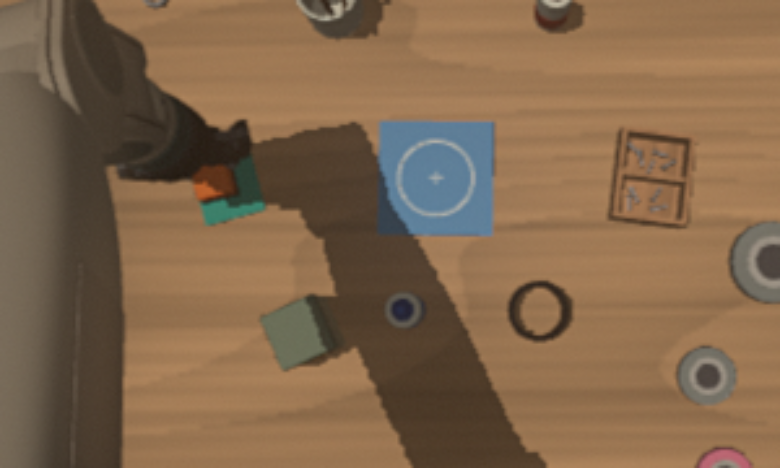

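The top view shows the orange block held over the teal sheet at about (215,180). The arm hides part of it. Lowering now.

```bash
python3 -m creep '-0.01 -0.003 0.15 0 0 0 1;-0.01 -0.003 0.237 0 0 0 1;-0.01 -0.003 0.24 0 0 0 1;-0.01 -0.003 0.24 0 0 0 1'; python3 -m creep '0 0 0 0 0 0 0.3;0 0 0 0 0 0 0;0 0 -0.05 0 0 0 0;0 0 -0.3 0 0 0 0;0 0 -0.6 0 0 0 0'; python3 -c "
from h import *
goal(.428,.017,.2,0)"
```

```text
time_s: 3.95
position: [0.5846, 0.2262, 0.0104]
ee_rot: [0.392, -3.114, 0.003]
force: [-0.0, 0.1, -0.8]
grip_width: 0.0393
time_s: 4.58
position: [0.5838, 0.2261, 0.1311]
ee_rot: [0.392, -3.111, 0.003]
force: [1.5, 1.2, 0.3]
grip_width: 0.0852
shift [ 1.016 -0.821 -0.337] turn [ 0.001 -0.002 -0.42 ] dist 0.27 q6 0.02 t 4.575
```

```bash
python3 -m creep '0.2 -0.15 -0.3 0 0 -0.06 0;0.45 -0.36 -0.35 0 0 -0.12 0;0.7 -0.57 -0.35 0 0 -0.18 0;0.95 -0.78 -0.35 0 0 -0.25 0;1 -0.82 -0.35 0 0 -0.253 0';python3 -m creep '0 0 0 0 0 0 0;0 0 0 0 0 0 0'; python3 -c "
from h import *
st=manip.get_state()
im,d=cams.get_image('wrist'); cv2.imwrite('pics/w2.png',im[:,:,::-1])
goal(.428,.017,.15,150)
st=manip.get_state();print(st['position'])
im2,d2=cams.get_image('top'); cv2.imwrite('pics/t2.png',cv2.resize(im2[100:280,80:380],None,fx=2.6,fy=2.6)[:,:,::-1])
W=cloud('wrist',d,st)
np.savez('pics/w2.npz',im=im,d=d,W=W)
"
```

```text
time_s: 5.2
position: [0.4296, 0.0164, 0.2036]
ee_rot: [1.568, -2.717, 0.001]
force: [-0.1, -0.5, -1.0]
grip_width: 0.0856
time_s: 5.45
position: [0.4302, 0.0164, 0.2045]
ee_rot: [1.567, -2.719, 0.003]
force: [0.8, -0.2, 0.8]
grip_width: 0.0855
shift [0.004 0.011 0.272] turn [ 0.    -0.001 -0.   ] dist 0.054 q6 -1.16 t 5.5
[0.43045617 0.01668889 0.2043054 ]
```

View pics/w2.png

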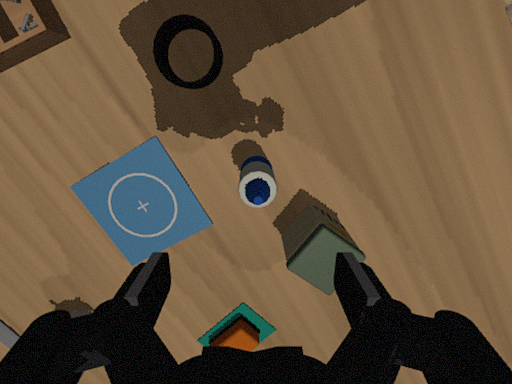

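View pics/t2.png

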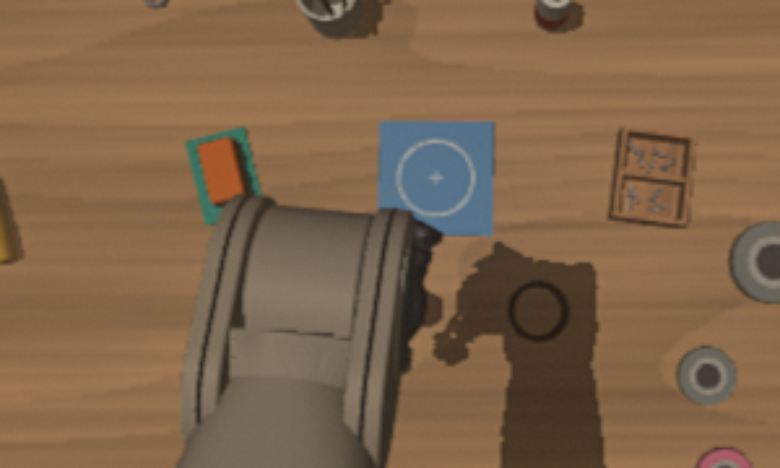

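The sander lies on the sheet, close to centred, at (222,170) in the top crop. I'll measure it, and cross-check the wrist camera against the top camera.

```bash
python3 - <<'E'
from h import *
Z=np.load('pics/w2.npz');W=Z['W'];im=Z['im'];h=cv2.cvtColor(im,cv2.COLOR_RGB2HSV)
def rep(n,k):
    p=W[k];r=cv2.minAreaRect((p[:,:2]*1000).astype('f'));c=cv2.minEnclosingCircle((p[:,:2]*1000).astype('f'))
    print(n,len(p),np.round(p[:,2].mean(),4),np.round(r[0],1),np.round(r[1],1),np.round(r[2],1),'circ',np.round(c[0],1),round(c[1],1))
v,u=np.mgrid[:384,:512]
rep('mat',(h[...,0]>95)&(h[...,0]<125)&(h[...,1]>80)&(abs(W[...,2])<.012)&(u<220))
rep('gluebody',(abs(u-257)<25)&(abs(v-187)<35)&(W[...,2]>.07)&(W[...,2]<.1))
rep('collar',(abs(u-188)<40)&(abs(v-51)<40)&(W[...,2]>.028)&(W[...,2]<.045))
rep('tin',(abs(u-325)<60)&(abs(v-255)<50)&(W[...,2]>.075)&(W[...,2]<.09)&(v<252))
E
python3 - <<'E'
from h import *
im,d=cams.get_image('top');W=cloud('top',d);h=cv2.cvtColor(im,cv2.COLOR_RGB2HSV)
v,u=np.mgrid[:384,:512]
k=(abs(u-166)<20)&(abs(v-166)<25)&(W[...,2]>.02)&(W[...,2]<.04)&(h[...,0]<15)
print(cv2.minAreaRect((W[k][:,:2]*1000).astype('f')))
E
```

```text
mat 8980 0.0029 [624.7 -35.8] [420.6 304.6] 57.4 circ [633.3 -38.5] 252.8
gluebody 914 0.0862 [425.6  18.2] [36.7 36.8] 57.7 circ [425.3  18.7] 18.9
collar 1428 0.0343 [ 423.2 -124.2] [64.5 65. ] 16.8 circ [ 423.  -124.3] 32.8
tin 878 0.0794 [386.7 107. ] [30.1 66.2] 59.8 circ [394.3 120. ] 33.1
((583.51318359375, 222.94515991210938), (68.65980529785156, 38.09113693237305), 14.205856323242188)
```

Sander error is about 3 mm. Wrist and top cameras agree to within 2–3 mm. Next is the glue bottle.

```bash
python3 -c "
from h import *
goal(.427,.0175,.048,150)"; python3 -m creep '0.01 0.015 0.3 0 0 0 0;0.01 0.015 0.6 0 0 0 0;0.01 0.015 0.782 0 0 0 0;0.01 0.015 0.782 0 0 0 0.2;0.01 0.015 0.782 0 0 0 1' 30;python3 -m creep '0 0 0 0 0 0 1;0 0 0 0 0 0 1;0 0 0 0 0 0 1;0 0 0 0 0 0 1' 30; python3 -c "
from h import *
goal(.574,-.133,.12,150)"
```

```text
shift [0.003 0.015 0.779] turn [ 0.    -0.001  0.   ] dist 0.156 q6 -1.16 t 5.6
time_s: 6.22
position: [0.4277, 0.0165, 0.0485]
ee_rot: [1.571, -2.717, 0.003]
force: [0.3, 0.4, -0.0]
grip_width: 0.0519
time_s: 6.72
position: [0.4291, 0.0163, 0.0498]
ee_rot: [1.572, -2.719, 0.006]
force: [-0.4, 0.1, 6.5]
grip_width: 0.0373
shift [ 0.287 -1.001 -0.348] turn [-0.001 -0.001  0.   ] dist 0.22 q6 -1.16 t 6.725
```

```bash
python3 -m creep '0 0 -0.3 0 0 0 1;0.06 -0.2 -0.35 0 0 0 1;0.14 -0.5 -0.35 0 0 0 1;0.22 -0.8 -0.35 0 0 0 1;0.287 -1 -0.35 0 0 0 1'; python3 -m creep '0 0 0 0 0 0 1;0 0 0 0 0 0 1';python3 -c "
from h import *
goal(.574,-.133,.051,150)"
```

```text
time_s: 7.35
position: [0.5756, -0.135, 0.1205]
ee_rot: [1.571, -2.72, 0.007]
force: [0.4, 0.1, -0.5]
grip_width: 0.0376
time_s: 7.6
position: [0.5745, -0.1346, 0.1198]
ee_rot: [1.57, -2.719, 0.004]
force: [-0.1, 0.4, -0.9]
grip_width: 0.0378
shift [-0.007  0.007  0.344] turn [-0.    -0.001 -0.   ] dist 0.069 q6 -1.39 t 7.6
```

```bash
python3 -m creep '-0.007 0.007 0.2 0 0 0 1;-0.007 0.007 0.32 0 0 0 1;-0.007 0.007 0.345 0 0 0 1;-0.007 0.007 0.35 0 0 0 1;-0.007 0.007 0.35 0 0 0 1'; 
```

```text
time_s: 8.22
position: [0.5742, -0.1325, 0.0506]
ee_rot: [1.571, -2.72, 0.005]
force: [-0.5, 0.3, -0.2]
grip_width: 0.0371
```

```bash
python3 -m creep '0 0 0.006 0 0 0 1;0 0 0.006 0 0 0 0.4;0 0 0.006 0 0 0 0;0 0 0.006 0 0 0 0'; python3 -m creep '0 0 -0.1 0 0 0 0;0 0 -0.4 0 0 0 0;0 0 -0.7 0 0 0 0;0 0 -0.75 0 0 0 0';python3 -c "
from h import *
goal(.42,-.25,.2,90)
goal(.352,-.31,.12,90)"
```

```text
time_s: 8.72
position: [0.5742, -0.1327, 0.0495]
ee_rot: [1.571, -2.72, 0.006]
force: [0.4, -0.2, 0.9]
grip_width: 0.0842
time_s: 9.22
position: [0.5776, -0.1334, 0.2053]
ee_rot: [-1.568, 2.715, -0.018]
force: [0.1, -0.1, -0.6]
grip_width: 0.0855
shift [0.899 0.392 0.022] turn [-0.004  0.002  0.333] dist 0.196 q6 -1.38 t 9.225
shift [1.328 0.542 0.42 ] turn [-0.004  0.002  0.333] dist 0.299 q6 -1.38 t 9.225
```

```bash
python3 -m creep '0.25 0.1 0 0 0 0.06 0;0.5 0.2 0.05 0 0 0.12 0;0.75 0.3 0.1 0 0 0.18 0;1 0.4 0.15 0 0 0.24 0;1 0.54 0.2 0 0 0.3 0';python3 -c "
from h import *
goal(.352,-.31,.12,90)"
```

```text
time_s: 9.85
position: [0.3826, -0.2549, 0.1629]
ee_rot: [-0.156, 3.128, -0.012]
force: [-0.6, 0.4, 0.3]
grip_width: 0.0853
shift [ 0.182 -0.257  0.215] turn [-0.002  0.003  0.032] dist 0.076 q6 -0.83 t 9.85
```

```bash
python3 -m creep '0.18 -0.257 0.215 0 0 0.032 0;0.18 -0.257 0.215 -0.002 0.003 0.032 0;0.18 -0.257 0.215 -0.002 0.003 0.032 0;0.18 -0.257 0.215 -0.002 0.003 0.032 0';python3 - <<'E'
from h import *
st=manip.get_state()
im,d=cams.get_image('wrist'); cv2.imwrite('pics/w3.png',im[:,:,::-1])
W=cloud('wrist',d,st)
v,u=np.mgrid[:384,:512]
k=(W[...,2]>.008)&(W[...,2]<.02)&(np.hypot(W[...,0]-.352,W[...,1]+.31)<.045)
p=W[k];c=cv2.minEnclosingCircle((p[:,:2]*1000).astype('f'));print(len(p),p.mean(0),c)
goal(.352,-.31,.12,90)
im,d=cams.get_image('top'); cv2.imwrite('pics/t3.png',im[:,:,::-1])
E
```

```text
time_s: 10.35
position: [0.3531, -0.3096, 0.1204]
ee_rot: [-0.0, 3.14, -0.002]
force: [-0.2, 0.3, 0.5]
grip_width: 0.0851
3630 [ 0.34789132 -0.30953353  0.0143404 ] ((349.5137023925781, -309.548583984375), 31.854293823242188)
shift [ 0.007 -0.002  0.003] turn [-0.001  0.001  0.   ] dist 0.002 q6 -0.86 t 10.4
```

View pics/w3.png

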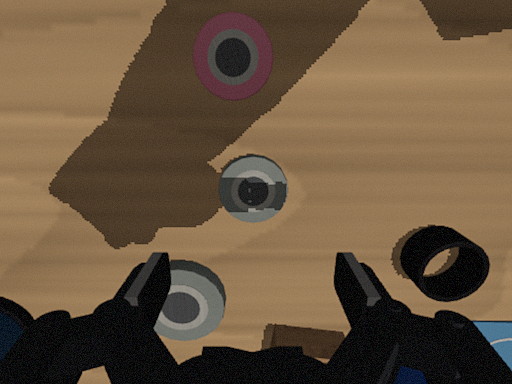

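View pics/t3.png

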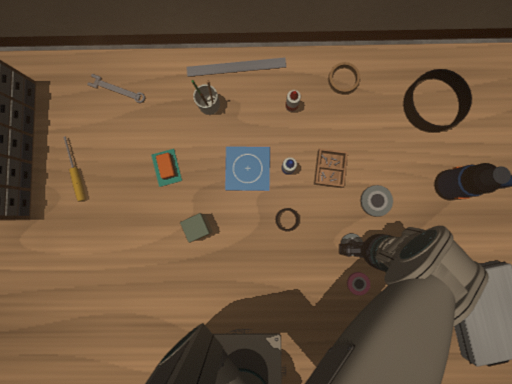

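The wrist view shows the small grey disc at (252,188) between the jaws, with the pink one at (233,56) and the large one at (183,302) clear of them. The top view shows the glue standing midway at (290,165). Grasping the disc.

```bash
python3 -m creep '0.01 0 0.3 0 0 0 0;0.01 0 0.6 0 0 0 0;0.01 0 0.615 0 0 0 0;0.01 0 0.615 0 0 0 0.15;0.01 0 0.615 0 0 0 0.6' 40;python3 -m creep '0 0 0 0 0 0 1;0 0 0 0 0 0 1;0 0 0 0 0 0 1' 40; python3 -c "
from h import *
print(manip.get_state()['force'])
goal(.352,-.31,.15,90)
goal(.577,-.0137,.15,90)"
```

```text
time_s: 11.08
position: [0.3537, -0.3118, 0.0008]
ee_rot: [-0.002, 3.136, -0.009]
force: [0.1, 1.1, 1.0]
grip_width: 0.0621
time_s: 11.45
position: [0.354, -0.3122, 0.0015]
ee_rot: [-0.002, 3.135, -0.01]
force: [0.3, -0.1, -1.2]
grip_width: 0.0618
[ 0.32451915 -0.12517239 -1.23101087]
shift [ 0.005  0.006 -0.743] turn [-0.002  0.002  0.   ] dist 0.149 q6 -0.86 t 11.45
shift [-1.122  1.486 -0.745] turn [-0.002  0.002  0.   ] dist 0.401 q6 -0.86 t 11.45
```

```bash
python3 -m creep '0 0 -0.35 0 0 0 1;0 0 -0.7 0 0 0 1;0 0 -0.73 0 0 0 1;0 0 -0.73 0 0 0 1' 60;python3 - <<'E'
from h import *
st=manip.get_state()
im,d=cams.get_image('wrist'); cv2.imwrite('pics/w4.png',im[:,:,::-1])
print(st['position'],st['grip_width'])
im,d=cams.get_image('scene'); cv2.imwrite('pics/s4.png',im[:,:,::-1])
E
```

```text
time_s: 11.95
position: [0.3543, -0.3126, 0.1496]
ee_rot: [-0.002, 3.132, -0.016]
force: [-0.4, -0.3, -1.1]
grip_width: 0.0609
[ 0.35427583 -0.31262769  0.14956994] 0.060885762967627356
```

View pics/w4.png

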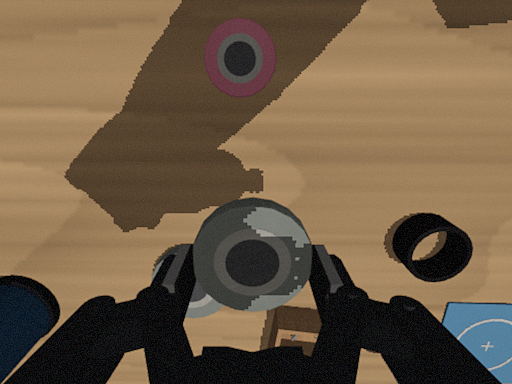

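View pics/s4.png

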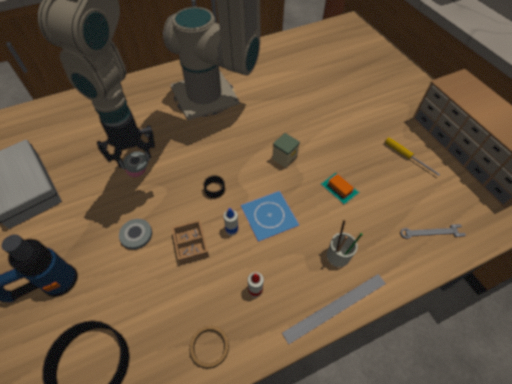

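The disc is held at (253,255) in the wrist view. I'll check its tilt and offset.

```bash
cat >> h.py <<'E'
def held(zlo,zhi,rad,save=None):
    st=manip.get_state(); im,d=cams.get_image('wrist')
    if save: cv2.imwrite(save,im[:,:,::-1])
    W=cloud('wrist',d,st); t=st['position']
    k=(W[...,2]-t[2]>zlo)&(W[...,2]-t[2]<zhi)&(np.hypot(W[...,0]-t[0],W[...,1]-t[1])<rad)
    hv=cv2.cvtColor(im,cv2.COLOR_RGB2HSV)
    return st,W,k,hv
E
python3 - <<'E'
from h import *
st,W,k,hv=held(-.03,.04,.045)
v,u=np.mgrid[:384,:512]
k&=(hv[...,2]>45)&(abs(u-253)<62)&(v<312)&(v>196)
p=W[k];print(len(p),(p.min(0)-st['position']).round(4),(p.max(0)-st['position']).round(4))
A=np.c_[p[:,:2]-p[:,:2].mean(0),np.ones(len(p))]
z=p[:,2]-st['position'][2]
for i in range(3):
    c,_,_,_=np.linalg.lstsq(A,z,rcond=None); r=z-A@c; g=abs(r)<3*np.std(r); A,z,p=A[g],z[g],p[g]
print('plane',c,np.std(r)); 
q=(p[:,:2]-st['position'][:2])*1000
print(cv2.minEnclosingCircle(q.astype('f')),q.mean(0))
E
```

```text
8873 [-0.036  -0.031  -0.0015] [0.0281 0.0325 0.0267]
plane [ 0.00608629 -0.00016722  0.01310064] 0.0007235699038177464
((-3.555608034133911, 0.38358911871910095), 32.44035339355469) [-6.63296613 -0.11356616]
```

```bash
python3 -m creep '-0.18 0.22 0 0 0 0 1;-0.38 0.47 0 0 0 0 1;-0.56 0.7 0 0 0 0 1;-0.74 0.93 0 0 0 0 1;-0.8 1 0 0 0 0 1' 40;python3 -c "
from h import *
goal(.579,-.014,.10,90)"
```

```text
time_s: 12.72
position: [0.5118, -0.1069, 0.1432]
ee_rot: [-0.008, 3.141, -0.004]
force: [-0.6, -0.5, -1.2]
grip_width: 0.0609
shift [-0.338  0.463  0.215] turn [-0.001  0.     0.002] dist 0.123 q6 -0.33 t 12.725
```

```bash
python3 -m creep '-0.17 0.23 0 0 0 0.002 1;-0.338 0.463 0 0 0 0.002 1;-0.338 0.463 0.2 0 0 0.002 1;-0.338 0.463 0.3 0 0 0.002 1;-0.338 0.463 0.3 0 0 0.002 1';python3 -c "
from h import *
goal(.579,-.014,.006,90)
im,d=cams.get_image('top'); cv2.imwrite('pics/t5.png',cv2.resize(im[100:280,80:380],None,fx=2.6,fy=2.6)[:,:,::-1])"
```

```text
time_s: 13.35
position: [0.5754, -0.0141, 0.0792]
ee_rot: [-0.003, -3.134, 0.003]
force: [0.3, -0.7, -1.0]
grip_width: 0.061
shift [-0.021  0.001  0.366] turn [-0.001 -0.002 -0.001] dist 0.073 q6 -0.13 t 13.35
```

View pics/t5.png

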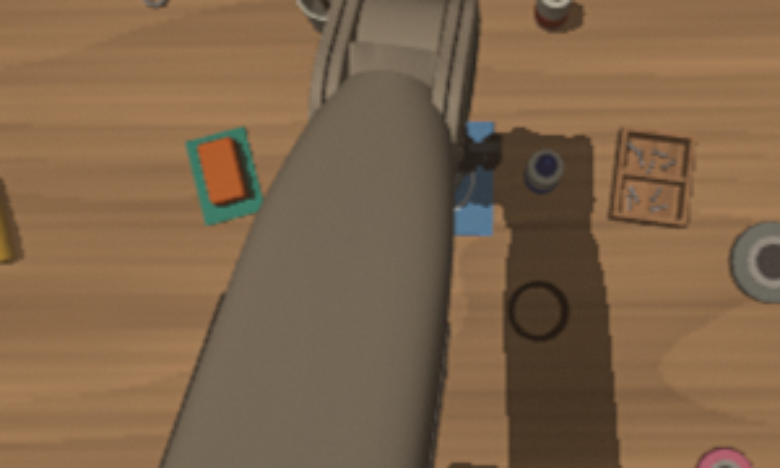

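The glue bottle is undisturbed at (545,168), and the gripper is over the mat. Lowering.

```bash
python3 -m creep '-0.021 0 0.2 0 -0.002 0 1;-0.021 0 0.34 0 -0.002 0 1;-0.021 0 0.367 0 -0.002 0 1;-0.021 0 0.367 0 -0.002 0 1';python3 -c "
from h import *
goal(.579,-.014,.0045,90)"
```

```text
time_s: 13.9
position: [0.5816, -0.015, 0.0084]
ee_rot: [0.004, 3.138, -0.003]
force: [-0.2, -0.4, 0.1]
grip_width: 0.0611
shift [0.013 0.005 0.02 ] turn [-0.001  0.001 -0.001] dist 0.005 q6 -0.13 t 13.9
```

```bash
python3 -m creep '0.013 0.005 0.02 0 0 0 1;0.013 0.005 0.02 0 0 0 1;0.013 0.005 0.02 0 0 0 1;0.013 0.005 0.02 0 0 0 0.2;0.013 0.005 0.02 0 0 0 0';python3 -m creep '0 0 0 0 0 0 0;0 0 -0.2 0 0 0 0;0 0 -0.5 0 0 0 0;0 0 -0.8 0 0 0 0';python3 - <<'E'
from h import *
st,W,k,hv=held(-1,.03,.045,'pics/w6.png')
k&=(W[...,2]>.012)&(W[...,2]<.025)
p=W[k];print(len(p),p[:,2].mean(),cv2.minEnclosingCircle((p[:,:2]*1000).astype('f')))
A=np.c_[p[:,:2]-p[:,:2].mean(0),np.ones(len(p))];print(np.linalg.lstsq(A,p[:,2],rcond=None)[0])
goal(.424,-.125,.15,90)
np.savez('pics/w6.npz',W=W,hv=hv)
E
```

```text
time_s: 14.52
position: [0.5792, -0.014, 0.0047]
ee_rot: [0.004, 3.138, -0.004]
force: [0.1, 0.1, -0.2]
grip_width: 0.0835
time_s: 15.02
position: [0.5782, -0.0136, 0.166]
ee_rot: [0.004, 3.139, -0.003]
force: [1.2, -0.7, -1.2]
grip_width: 0.0852
2759 0.017398225216703787 ((575.4822387695312, -14.58900260925293), 31.751834869384766)
[ 0.00470658 -0.00156779  0.01739823]
shift [ 0.8   -0.555  0.117] turn [-0.001  0.006 -0.001] dist 0.196 q6 -0.13 t 15.075
```

View pics/w6.png

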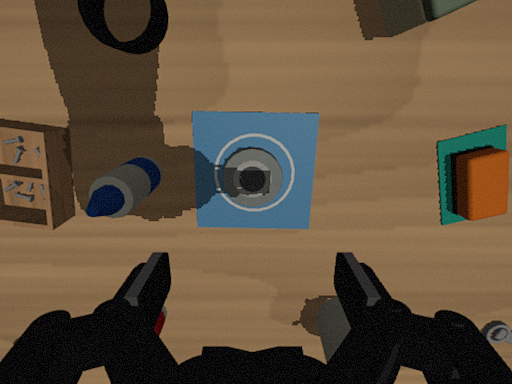

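The disc sits inside the ring at about (252,177). I'll compare it with the mat centre in the same frame.

```bash
python3 - <<'E'
from h import *
Z=np.load('pics/w6.npz');W=Z['W'];h=Z['hv']
v,u=np.mgrid[:384,:512]
k=(h[...,0]>95)&(h[...,0]<125)&(h[...,1]>70)&(abs(W[...,2])<.012)&(u>185)&(u<330)&(v>100)&(v<240)
print(cv2.minAreaRect((W[k][:,:2]*1000).astype('f')))
E
```

```text
((574.9800415039062, -11.921699523925781), (130.4781951904297, 131.27142333984375), 88.90469360351562)
```

The disc is 2.7 mm off the mat centre and flat. Next is the collar.

```bash
python3 -m creep '0.25 -0.18 0 0 0.006 0 0;0.5 -0.36 0 0 0.006 0 0;0.75 -0.54 0.1 0 0.006 0 0;0.8 -0.555 0.2 0 0.006 0 0;0.8 -0.555 0.25 0 0.006 0 0';python3 -m creep '0 0 0 0 0 0 0;0 0 0 0 0 0 0';python3 - <<'E'
from h import *
st,W,k,hv=held(-1,1,.15,'pics/w7.png')
k=(np.hypot(W[...,0]-.424,W[...,1]+.125)<.045)&(W[...,2]>.03)&(W[...,2]<.04)
p=W[k];print(len(p),p[:,2].mean(),cv2.minEnclosingCircle((p[:,:2]*1000).astype('f')),st['position'])
goal(.4235,-.1248,.004,90)
E
```

```text
time_s: 15.7
position: [0.4228, -0.1251, 0.1222]
ee_rot: [-0.006, -3.139, 0.005]
force: [-0.8, 0.1, 0.9]
grip_width: 0.0852
time_s: 15.95
position: [0.4241, -0.125, 0.1227]
ee_rot: [-0.005, -3.14, 0.006]
force: [0.5, 0.4, 0.2]
grip_width: 0.0852
1611 0.03454901525715088 ((422.0965270996094, -124.6286392211914), 32.889102935791016) [ 0.42406104 -0.12499946  0.12272796]
shift [0.003 0.003 0.595] turn [-0.001 -0.    -0.001] dist 0.119 q6 -0.43 t 16.0
```

View pics/w7.png

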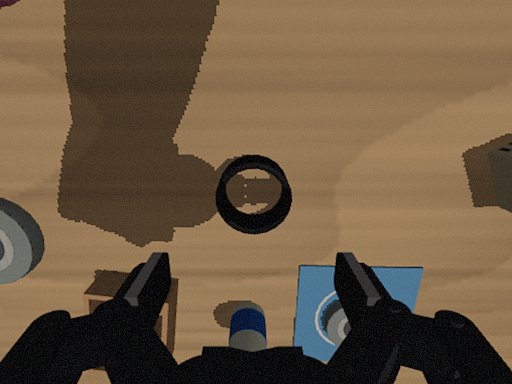

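The collar is centred between the jaws at (254,193). Grasping it.

```bash
python3 -m creep '0.006 0.003 0.3 0 0 0 0;0.006 0.003 0.57 0 0 0 0;0.006 0.003 0.59 0 0 0 0;0.006 0.003 0.59 0 0 0 0.15;0.006 0.003 0.59 0 0 0 0.5' 35;python3 -m creep '0 0 0 0 0 0 0.7;0 0 0 0 0 0 0.7;0 0 0 0 0 0 0.7' 35;python3 -m creep '0 0 -0.3 0 0 0 0.7;0 0 -0.6 0 0 0 0.7;0 0 -0.75 0 0 0 0.7;0 0 -0.75 0 0 0 0.7'; python3 - <<'E'
from h import *
st,W,k,hv=held(0.01,.05,.05,'pics/w8.png')
p=W[k];print(st['position'],len(p),p.max(0)-st['position'])
p=p[p[:,2]-st['position'][2]>np.percentile(p[:,2]-st['position'][2],70)-.004]
print(np.percentile(p[:,2]-st['position'][2],[5,50,95]))
E
```

```text
time_s: 16.62
position: [0.4253, -0.1258, 0.0074]
ee_rot: [0.004, 3.139, -0.009]
force: [-0.3, -0.6, -1.1]
grip_width: 0.0652
time_s: 17.0
position: [0.4257, -0.126, 0.008]
ee_rot: [0.004, 3.138, -0.009]
force: [-0.2, -1.1, -1.3]
grip_width: 0.0652
time_s: 17.5
position: [0.4274, -0.1261, 0.1609]
ee_rot: [0.004, 3.132, -0.014]
force: [0.5, 0.3, -1.3]
grip_width: 0.0654
[ 0.42738175 -0.12610702  0.16086959] 12046 [0.03065993 0.04934981 0.04999712]
[0.02511861 0.0278855  0.04476289]
```

View pics/w8.png

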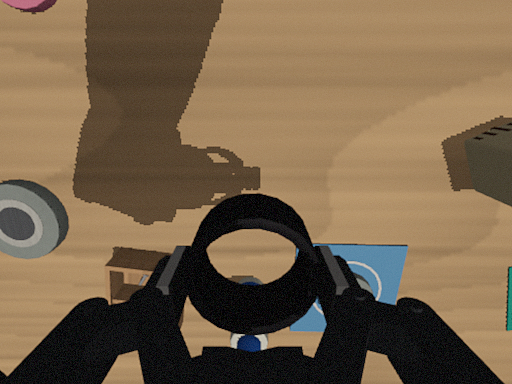

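```bash
python3 - <<'E'
from h import *
st,W,k,hv=held(0.024,.031,.05)
v,u=np.mgrid[:384,:512]
k&=(abs(u-252)<66)&(v>190)&(v<335)
p=(W[k]-st['position'])*1000
A=np.c_[p[:,0],p[:,1],np.ones(len(p))];print(len(p),np.linalg.lstsq(A,p[:,2],rcond=None)[0])
print(p.min(0),p.max(0),cv2.minEnclosingCircle(p[:,:2].astype('f')))
goal(.5785,-.0146,.16,90)
E
```

```text
4807 [-1.71682623e-03 -1.81647201e-03  2.72038154e+01]
[-35.83927389 -31.03048223  24.00080774] [30.40371927 31.37439355 29.86869803] ((-2.8022372722625732, -0.18656694889068604), 33.20785140991211)
shift [-0.768  0.553 -0.014] turn [-0.002  0.001 -0.001] dist 0.189 q6 -0.43 t 17.6
```

```bash
python3 -m creep '-0.19 0.14 0 0 0 0 0.7;-0.4 0.29 0 0 0 0 0.7;-0.6 0.43 0 0 0 0 0.7;-0.768 0.553 0 -0.002 0 0 0.7;-0.768 0.553 0 -0.002 0 0 0.7';python3 -m creep '0 0 0.2 0 0 0 0.7;0 0 0.4 0 0 0 0.7;0 0 0.4 0 0 0 0.7';python3 -c "
from h import *
goal(.5783,-.0146,.030,90)"
```

```text
time_s: 18.23
position: [0.579, -0.0131, 0.1543]
ee_rot: [0.0, -3.141, -0.002]
force: [-0.9, 0.2, -1.3]
grip_width: 0.0654
time_s: 18.6
position: [0.5728, -0.0127, 0.0692]
ee_rot: [-0.001, -3.129, -0.004]
force: [-1.0, 0.4, 0.1]
grip_width: 0.0653
shift [-0.03  -0.01   0.196] turn [ 0.001 -0.004 -0.   ] dist 0.04 q6 -0.14 t 18.6
```

```bash
python3 -m creep '-0.03 -0.01 0.1 0 -0.002 0 0.7;-0.03 -0.01 0.18 0 -0.004 0 0.7;-0.03 -0.01 0.196 0 -0.004 0 0.7;-0.03 -0.01 0.196 0 -0.004 0 0.7';python3 -c "
from h import *
goal(.5783,-.0146,.025,90)"
```

```text
time_s: 19.1
position: [0.5786, -0.0149, 0.0309]
ee_rot: [0.001, 3.141, 0.004]
force: [0.9, -0.5, 0.0]
grip_width: 0.0653
shift [0.002 0.002 0.029] turn [ 0.001  0.    -0.   ] dist 0.006 q6 -0.14 t 19.1
```

```bash
python3 -m creep '0.002 0.002 0.028 0 0 0 0.7;0.002 0.002 0.028 0 0 0 0.7;0.002 0.002 0.028 0 0 0 0.7'
```

```text
time_s: 19.48
position: [0.5784, -0.0145, 0.0255]
ee_rot: [0.001, 3.141, 0.004]
force: [1.3, -0.6, -0.9]
grip_width: 0.0656
```

```bash
python3 -m creep '0 0 0.003 0 0 0 0.7;0 0 0.003 0 0 0 0.3;0 0 0.003 0 0 0 0;0 0 0.003 0 0 0 0';python3 -m creep '0 0 -0.2 0 0 0 0;0 0 -0.5 0 0 0 0;0 0 -0.7 0 0 0 0';python3 - <<'E'
from h import *
st,W,k,hv=held(-1,1,.05,'pics/w9.png')
k=(np.hypot(W[...,0]-.576,W[...,1]+.014)<.05)&(W[...,2]>.044)&(W[...,2]<.06)
p=W[k];print(len(p),p[:,2].mean(),cv2.minEnclosingCircle((p[:,:2]*1000).astype('f')),st['position'])
A=np.c_[p[:,:2]-p[:,:2].mean(0),np.ones(len(p))];print(np.linalg.lstsq(A,p[:,2],rcond=None)[0])
goal(.404,.128,.2,114)
E
```

```text
time_s: 19.98
position: [0.5786, -0.0145, 0.0251]
ee_rot: [0.001, 3.14, 0.004]
force: [-0.5, -0.8, 0.4]
grip_width: 0.0855
time_s: 20.35
position: [0.5795, -0.015, 0.168]
ee_rot: [0.001, 3.137, 0.003]
force: [0.1, -0.1, 0.2]
grip_width: 0.0858
1429 0.05110309291590666 ((575.553955078125, -14.812004089355469), 32.874839782714844) [ 0.57953092 -0.01502181  0.16803267]
[-0.01044754  0.00076993  0.05110309]
shift [ 0.893  0.717 -0.143] turn [-0.001  0.004 -0.134] dist 0.231 q6 -0.14 t 20.4
```

View pics/w9.png

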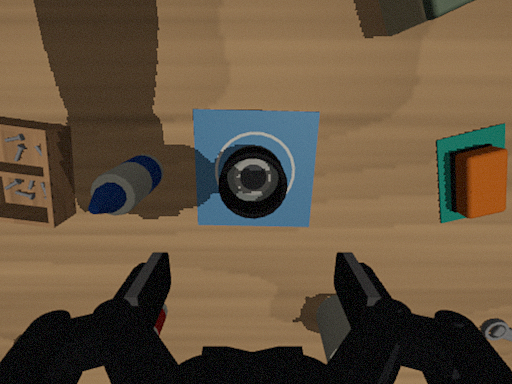

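The collar stands flat: top at 51 mm, centre at (575.6,−14.8) mm, matching the disc within 0.3 mm. Next is the tin.

```bash
python3 -m creep '0.22 0.18 -0.1 0 0.004 -0.04 0;0.45 0.36 -0.143 0 0.004 -0.09 0;0.67 0.54 -0.143 0 0.004 -0.134 0;0.893 0.717 -0.143 0 0.004 -0.134 0;0.893 0.717 -0.143 0 0.004 -0.134 0';python3 -m creep '0 0 0 0 0 0 0;0 0 0 0 0 0 0';python3 - <<'E'
from h import *
st,W,k,hv=held(-1,1,.15,'pics/w10.png')
k=(np.hypot(W[...,0]-.404,W[...,1]-.128)<.06)&(W[...,2]>.072)&(W[...,2]<.088)
p=W[k];print(len(p),p[:,2].mean(),cv2.minAreaRect((p[:,:2]*1000).astype('f')),st['position'])
goal(.404,.128,.035,114)
E
```

```text
time_s: 21.02
position: [0.4002, 0.1295, 0.1994]
ee_rot: [0.662, -3.07, 0.002]
force: [-0.0, 0.4, 0.7]
grip_width: 0.0852
time_s: 21.28
position: [0.401, 0.1291, 0.1995]
ee_rot: [0.66, -3.07, 0.003]
force: [-0.5, -0.8, -0.0]
grip_width: 0.0852
3956 0.07998333422857508 ((402.2337341308594, 127.97763061523438), (61.13935852050781, 62.05856704711914), 24.135025024414062) [0.40101547 0.12913533 0.19951882]
shift [-0.012 -0.01   0.822] turn [-0.    -0.     0.001] dist 0.165 q6 -0.26 t 21.325
```

View pics/w10.png

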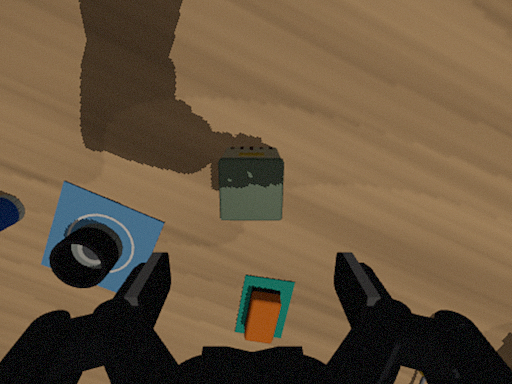

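The tin is square between the jaws at (250,187), at 24.1°. Grasping it.

```bash
python3 -m creep '-0.012 -0.006 0.3 0 0 0 0;-0.012 -0.006 0.6 0 0 0 0;-0.012 -0.006 0.8 0 0 0 0;-0.012 -0.006 0.82 0 0 0 0.1;-0.012 -0.006 0.82 0 0 0 0.5' 60;python3 -m creep '0 0 0 0 0 0 0.8;0 0 0 0 0 0 0.8;0 0 0 0 0 0 0.8' 60;python3 -m creep '0 0 -0.3 0 0 0 0.8;0 0 -0.6 0 0 0 0.8;0 0 -0.8 0 0 0 0.8;0 0 -0.8 0 0 0 0.8'; python3 - <<'E'
from h import *
st,W,k,hv=held(0.03,.06,.05,'pics/w11.png')
v,u=np.mgrid[:384,:512]
k&=(hv[...,2]>40)&(hv[...,1]>25)
p=(W[k]-st['position'])*1000
print(st['position'],len(p),np.percentile(p[:,2],[5,50,95]),cv2.minAreaRect(p[:,:2].astype('f')))
A=np.c_[p[:,0],p[:,1],np.ones(len(p))];print(np.linalg.lstsq(A,p[:,2],rcond=None)[0])
goal(.5785,-.0148,.195,114)
E
```

```text
time_s: 21.95
position: [0.4049, 0.1286, 0.0364]
ee_rot: [0.659, -3.071, 0.002]
force: [-9.0, -2.0, 2.6]
grip_width: 0.0616
time_s: 22.32
position: [0.4055, 0.1287, 0.0371]
ee_rot: [-0.659, 3.071, -0.002]
force: [-0.7, 0.2, -2.1]
grip_width: 0.0618
time_s: 22.82
position: [0.4083, 0.1294, 0.201]
ee_rot: [-0.657, 3.062, -0.003]
force: [-0.5, -0.5, -3.4]
grip_width: 0.0617
[0.40831023 0.12942575 0.20103505] 16347 [40.80525095 43.80741133 44.7605635 ] ((-3.896392822265625, -1.7679672241210938), (58.6605339050293, 97.38140869140625), 24.557701110839844)
[4.34028720e-02 1.51488344e-02 4.38928623e+01]
shift [-0.49  -1.009  0.022] turn [-0.001  0.001  0.001] dist 0.224 q6 -0.27 t 22.875
```

View pics/w11.png

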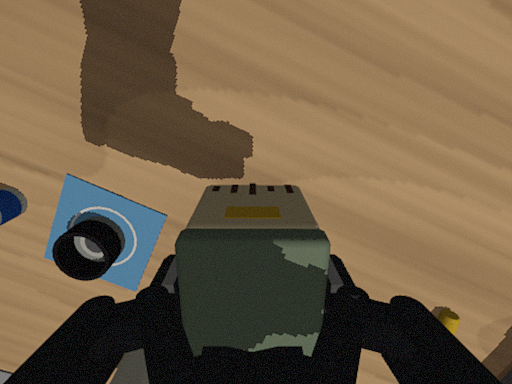

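```bash
python3 - <<'E'
from h import *
st,W,k,hv=held(0.039,.05,.06)
v,u=np.mgrid[:384,:512]
k&=(u>185)&(u<322)&(v>236)&(v<345)
q=(W[k]-st['position'])@R.from_rotvec(st['ee_rot']).as_matrix()*1000  # tool axes
A=np.c_[q[:,0],q[:,1],np.ones(len(q))];c=np.linalg.lstsq(A,q[:,2],rcond=None)[0];print(len(q),c,np.std(q[:,2]-A@c))
print(q.min(0),q.max(0))
E
```

```text
14535 [ 1.12926948e-02  9.01379977e-05 -4.39525107e+01] 0.6688873561623566
[-19.86296177 -28.44986622 -46.0323743 ] [ 33.04860692  30.4601359  -39.44519253]
```

The tin is flat in the grip (0.01 rad), with an offset of about 3 mm along tool x. Moving it over the stack.

```bash
python3 -m creep '-0.12 -0.25 0 0 0 0 0.8;-0.24 -0.5 0 0 0 0 0.8;-0.36 -0.75 0 0 0 0 0.8;-0.47 -0.95 0.02 0 0 0 0.8;-0.49 -1 0.05 0 0 0 0.8';python3 -m creep '0 0 0.1 0 0 0 0.8;0 0 0.25 0 0 0 0.8;0 0 0.25 0 0 0 0.8';python3 -c "
from h import *
goal(.5786,-.0136,.105,114)"
```

```text
time_s: 23.55
position: [0.5769, -0.0152, 0.1839]
ee_rot: [0.655, -3.07, 0.001]
force: [-0.8, 0.8, -2.6]
grip_width: 0.0617
time_s: 23.92
position: [0.5716, -0.0141, 0.1291]
ee_rot: [0.653, -3.06, -0.006]
force: [-0.8, -0.1, -2.3]
grip_width: 0.0616
shift [-0.035 -0.013  0.12 ] turn [ 0.002 -0.004  0.001] dist 0.025 q6 -0.56 t 23.925
```

```bash
python3 -m creep '-0.035 -0.013 0.06 0.001 -0.002 0 0.8;-0.035 -0.013 0.12 0.002 -0.004 0.001 0.8;-0.035 -0.013 0.12 0.002 -0.004 0.001 0.8;-0.035 -0.013 0.12 0.002 -0.004 0.001 0.8';python3 -c "
from h import *
goal(.5786,-.0136,.089,114)"
```

```text
time_s: 24.42
position: [0.579, -0.0136, 0.1054]
ee_rot: [-0.651, 3.072, -0.0]
force: [0.7, -0.8, -2.3]
grip_width: 0.0612
shift [0.002 0.001 0.082] turn [-0.  0. -0.] dist 0.016 q6 -0.55 t 24.425
```

```bash
python3 -m creep '0.002 0 0.05 0 0 0 0.8;0.002 0 0.075 0 0 0 0.8;0.002 0 0.082 0 0 0 0.8;0.002 0 0.082 0 0 0 0.8';python3 -c "
from h import *
goal(.5786,-.0136,.0885,114)"
```

```text
time_s: 24.92
position: [0.5786, -0.0138, 0.0889]
ee_rot: [-0.651, 3.072, -0.0]
force: [-0.2, -0.3, -2.5]
grip_width: 0.061
shift [-0.001  0.001  0.002] turn [-0.  0. -0.] dist 0.0 q6 -0.55 t 24.925
```

```bash
python3 -m creep '0 0 0.006 0 0 0 0.8;0 0 0.01 0 0 0 0.8;0 0 0.01 0 0 0 0.8'
```

```text
time_s: 25.3
position: [0.5791, -0.0138, 0.0883]
ee_rot: [-0.651, 3.071, -0.001]
force: [-1.4, 0.7, 4.9]
grip_width: 0.0614
```

Contact confirmed: the vertical force went from −2.5 to +4.9 N. Releasing.

```bash
python3 -m creep '0 0 0 0 0 0 0.5;0 0 0 0 0 0 0.2;0 0 0 0 0 0 0;0 0 0 0 0 0 0';python3 -m creep '0 0 -0.1 0 0 0 0;0 0 -0.3 0 0 0 0;0 0 -0.6 0 0 0 0;0 0 -0.75 0 0 0 0';python3 - <<'E'
from h import *
st,W,k,hv=held(-1,1,.05,'pics/w12.png')
k=(np.hypot(W[...,0]-.576,W[...,1]+.014)<.05)&(W[...,2]>.12)&(W[...,2]<.145)
p=W[k];print(len(p),p[:,2].mean(),cv2.minAreaRect((p[:,:2]*1000).astype('f')),st['position'])
goal(.45,.25,.25,114)
E
```

```text
time_s: 25.8
position: [0.5792, -0.0138, 0.0883]
ee_rot: [-0.651, 3.071, -0.001]
force: [0.3, 0.3, 0.2]
grip_width: 0.0851
time_s: 26.3
position: [0.5805, -0.014, 0.2422]
ee_rot: [-0.65, 3.066, -0.004]
force: [0.4, 0.8, -0.1]
grip_width: 0.0856
4341 0.13184682620959573 ((577.642333984375, -14.644668579101562), (61.83409118652344, 62.02294921875), 23.85183334350586) [ 0.58054085 -0.01400574  0.24216511]
shift [ 0.068  1.476 -0.032] turn [-0.002  0.004 -0.   ] dist 0.296 q6 -0.55 t 26.35
```

View pics/w12.png

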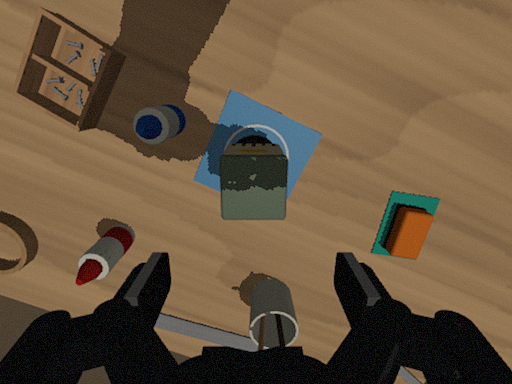

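The tin stands level at (253,187), top at 132 mm, within 2 mm of the collar. I'm backing off for a final check from above.

```bash
python3 -m creep '0.07 0.25 -0.03 0 0 0 0;0.2 0.5 -0.03 0 0 0 0;0.4 0.75 -0.03 0 0 0 0;0.6 1 -0.03 0 0 0 0;0.8 1 -0.03 0 0 0 0';python3 -m creep '0.1 0.25 0 0 0 0 0;0.1 0.5 0 0 0 0 0;0.1 0.75 0 0 0 0 0;0.1 0.8 0 0 0 0 0';python3 - <<'E'
from h import *
im,d=cams.get_image('top'); cv2.imwrite('pics/t13.png',im[:,:,::-1])
np.savez('pics/t13.npz',im=im,d=d)
im,d=cams.get_image('scene'); cv2.imwrite('pics/s13.png',im[:,:,::-1])
Z=np.load('pics/t13.npz');im,d=Z['im'],Z['d']
W=cloud('top',d)
def win(name,u,v,r,zmin,zmax):
    w=W[v-r:v+r,u-r:u+r].reshape(-1,3);p=w[(w[:,2]>zmin)&(w[:,2]<zmax)]
    q=cv2.minAreaRect((p[:,:2]*1000).astype('f'));print(name,len(p),p[:,2].mean().round(4),np.round(q[0],1),np.round(q[1],1),round(q[2],1))
win('tin',248,163,26,.12,.145)
win('glue',290,165,14,.07,.13)
win('sander',167,167,20,.022,.04)
win('red',293,98,14,.07,.13)
win('pot',206,100,20,.06,.2)
E
```

```text
time_s: 26.98
position: [0.3522, 0.1051, 0.2479]
ee_rot: [-0.656, 3.06, -0.006]
force: [0.4, -0.4, 0.7]
grip_width: 0.0852
time_s: 27.48
position: [0.267, 0.2445, 0.2465]
ee_rot: [-0.663, 3.059, -0.005]
force: [0.3, 0.2, -0.9]
grip_width: 0.0852
tin 575 0.1317 [579.8 -15.1] [61.9 62.3] 23.4
glue 154 0.0917 [ 573.4 -130.4] [35.1 34.8] 88.3
sander 336 0.0291 [583.1 224.6] [70.2 41. ] 13.9
red 161 0.0911 [ 762.2 -145.2] [37.3 34.9] 18.0
pot 281 0.0883 [770.   99.9] [65.3 65.9] 40.9
```

View pics/t13.png

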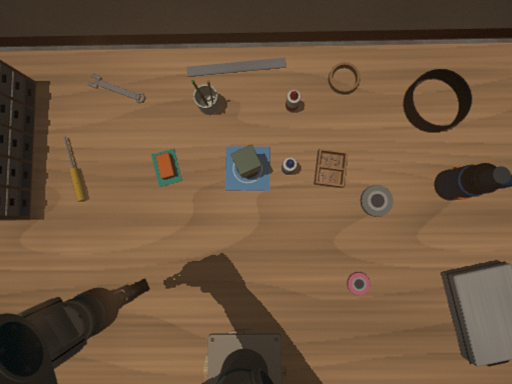

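View pics/s13.png

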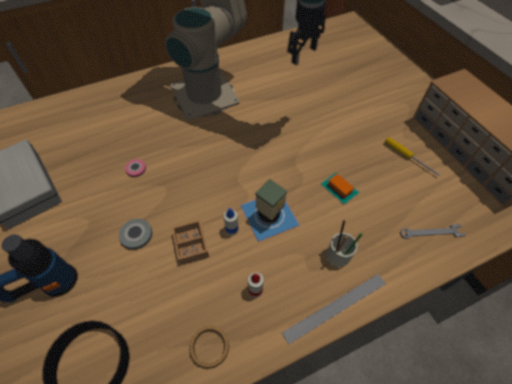

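Both pictures show the stack upright on the mat, the glue midway, the sander on its sheet and the bystanders where they were. Handing in.

```bash
python3 -c "
from plant import manip
s=manip.get_state();print(s['time_s'],abs(s['qvel']).max())
print(manip.job_done())"
```

```text
27.575 0.04600898878581043
the job is handed in; nothing more can be done
None
```

The glue job is set up and handed in at 27.6 s. My last checks were all within tolerance, but the interface gives no verdict, so the result itself is unconfirmed.

| Item | Last check |
|---|---|
| Disc on mat | about 3 mm off the mat centre, lying flat |
| Collar on disc | within 0.5 mm, level |
| Tin on collar | within about 2–3 mm, top at 132 mm as expected |
| Blue-capped bottle | standing, about 3 mm from the midpoint of mat and screw box |
| Sanding block on teal sheet | within about 3 mm and under 1° of the sheet's long sides |
| Red-capped bottle and brush pot | unmoved, under 1 mm change |

- **Order:** I placed the sanding block and the bottle first, then disc, collar and tin in the required order. I left the pink disc and the larger grey disc alone.
- **Release:** the gripper is open and well clear of everything.
- **Disagreement:** the wrist and top cameras differed by 2–3 mm throughout, close to their stated calibration error of about 2 mm. The distances above carry that uncertainty.

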